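Take the wash tub off its drip stand and load a dirty board

TASK

Lift the steel wash tub by its orange handle off the drip stand and set it down gently and upright, wholly on the blue mat. Then slide the green circuit board straight up out of the rack and lower it, still the same edge down, into the tub's wide compartment so that its lower edge stands on the tub floor (leaning on a wall is fine). Keep the tub upright throughout, drop neither thing, and leave the blue and the red board in their slots.

Things in the scene. Friction and masses are not known exactly. Their poses are not given: they have to be found in the camera images.
- tub: Open steel wash tub, 110 (x) x 140 (y) x 75 mm high, walls 3, floor 4 mm, 0.45 kg, on the drip stand at first. Origin: centre of underside, z up. Orange handle bar along y above it at x = -35 mm on two posts at y = +-64 mm. A divider at x = -18 mm (top 55 mm above the underside) parts it; the wide compartment is on the +x side (x -16 to +52, y +-67 mm inside), open above.
- tub_handle (a point): Centre of the tub's orange handle bar: bar 16 mm thick (tub x), 22 mm high, 122 mm of free length along tub y; its centre 140 mm above the tub's underside, its top 151 mm. The axes are the tub's.
- tub_bay (a point): Centre of the floor of the tub's wide compartment, 18 mm to +x and 4 mm above the tub's origin. The axes are the tub's.
- stand: Fixed drip stand, aluminium top 154 (x) x 184 (y) mm at 50 mm height with a 6 mm high lip all round (lip top at 56 mm), dark legs. Origin on the table under its centre.
- mat: Flat blue rubber mat fixed on the table, 200 x 200 x 3 mm, between the stand and the rack. Origin: centre of its underside, x and y along its edges.
- rack: Fixed black and grey board rack, 190 (x) x 128 (y) x 70 mm high, three slots at x = -55, 0, +55 mm, 8 mm wide. A slot guides both side edges of an upright board from the rack's floor (10 mm above the table) up to 70 mm. Origin on the table under its centre. Stand and rack may be on either side of the mat.
- board_green: Green circuit board standing in any one of the rack's slots, 5 mm thick (x), 100 wide (y), 120 high (z), 0.11 kg. Origin: centre of its lower edge. It may lean a little. Its top 28 mm are bare, for gripping across the thickness; below, parts stand up to 6 mm out of its +x face and 2 mm out of its -x face.
- board_green_top (a point): Centre of the green board's upper edge, 120 mm above its lower edge; axes of the board.
- board_blue: Blue circuit board of the same size in another slot; it stays there. Origin: centre of its lower edge.
- board_red: Red circuit board of the same size in another slot; it stays there. Origin: centre of its lower edge.
There are look-alikes about, which are no part of the job. Leave any pink look-alike of the rack alone.

How it is judged:
On the way, in this order (a step that is already met when the one before it is completed fails the run):
1. the tub stands upright on the blue mat, let go (horizontal distance between tub and mat below 0.06 m and z of tub in the frame of mat below 0.008 m and angle between tub's own z axis and vertical below 0.08 rad and linear speed of tub below 0.02 m/s and contact force between the fingers and tub below 0.1 N), for 0.2 s.
2. the green board is lifted clear of the rack (z of board_green in the frame of rack above 0.072 m), for 0.1 s.
At the end, for the whole second after the job is handed in: Tub upright (0.08 rad) on the mat, centres within 60 mm; green board in its wide compartment, middle of lower edge within 10 mm of the floor, upper edge up (leaning under 0.9 rad); both at rest; blue and red boards in their slots, moved under 15 mm (horizontal distance between tub and mat below 0.06 m and z of tub in the frame of mat below 0.008 m and angle between tub's own z axis and vertical below 0.08 rad and linear speed of each of tub, board_green below 0.02 m/s and x of board_green in the frame of tub between -0.017 and 0.054 m and y of board_green in the frame of tub between -0.068 and 0.068 m and z of board_green in the frame of tub between -0.005 and 0.014 m and angle between board_green's own z axis and vertical below 0.9 rad and distance of each of board_blue, board_red from where it was at the start of the episode below 0.015 m); the robot touches nothing.
It fails at once if the tub is tipped by more than 0.4 rad (angle between tub's own z axis and vertical above 0.4 rad).
It fails at once if the tub is dropped (moves faster than 0.5 m/s out of the fingers) (linear speed of tub above 0.5 m/s and contact force between the fingers and tub below 0.05 N).
It fails at once if the green board is dropped (moves faster than 0.8 m/s out of the fingers) (linear speed of board_green above 0.8 m/s and contact force between the fingers and board_green below 0.05 N).
It fails at once if the blue or the red board is pulled out of its slot (distance of any of board_blue, board_red from where it was at the start of the episode above 0.04 m).
It also fails if it takes over 69 s, if anything falls off the work surface, if the arm or the gripper's body presses on something with over 40 N, if the wrist force passes 120 N, or if a joint passes its speed limit or range.

ROBOT

A 7-joint arm with a two-finger parallel gripper is mounted at the origin on the work surface. World frame = base frame: x ahead of the robot, y to its left, z up, the work surface at z = 0. Lengths are in m, angles in rad, forces in N, time in s.
With the tool pointing down it reaches from about 0.425 to 0.925 m from the base axis. Payload 6.8 kg.
Tool frame: the origin (TCP) lies at the very end of the fingers, on their centre line; the grasp point (between the pads) lies 19 mm behind it; z points along the fingers, x is the direction in which the jaws open and shut, and the axes are right-handed (so a half turn about z gives the same grasp; the last joint's range is limited). The gripper opens to 85 mm and grips with 20 to 120 N. Pads are 22 mm wide; open, the fingers measure 114 mm over their backs; the gripper's body (76 mm by 85 mm) begins 54 mm behind the grasp point. The pads swing forward as they close: fully open they stand 13 mm farther back than shut.
Start: joints at [1.012, 0.477, 0.022, 1.555, -0.011, 1.109, -0.083], TCP at [0.294, -0.608, 0.231] pointing down, gripper open.
Joint ranges: [-2.96, 2.96], [-0.34, 2.1], [-1.41, 1.46], [0.24, 2.44], [-1.37, 4.51], [0.17, 1.92], [-2.96, 2.96]. Speed limits (rad/s): [2.39, 2.39, 3.14, 3.14, 3.14, 3.14, 3.14].

INTERFACE

Orientations are given as a rotation vector (axis times angle).
In Python, from bench import get_obs, imaging, hand_in gives the robot as it stands.
- The arm moves only by the tool send_rows, never from a script. Its argument "motion" is a list of rows, each an object with "dp": the shift along the world's x, y, z in m, a list of three; "rot": the turn, a rotation vector about the world's x, y, z in rad, a list of three; "grip": the finger opening in m, from 0 to 0.0854. In form: [{"dp": [dx, dy, dz], "rot": [ax, ay, az], "grip": grip}, ...]. A call has 1 to 20 rows; each row shifts and turns the pose as measured when the row begins; what a row does not reach is not made up. A row lasts 1/8 s, in which the tool goes at most 62.5 mm and 10.7 degrees, less where a joint would pass 70% of its speed; a pose out of reach is approached as far as the arm can. A call is refused whole if a number of a shift passes 0.0625 or a number of a turn 0.188, either way. A call with a gripper value outside its range is refused whole. The fingers move at their own pace and stop on an object; "grip_force" is the grip in N (left out, the last holds). Time passes only in rows, so rows that do not move let the fingers close. It gives the time, the measured TCP pose, the force and the opening at its end, in the units of the state.
- get_obs(): the state, without advancing time (a new reading comes with each control period).
- imaging.grab_frame(name): name is "scene" or "top" or "wrist"; returns a dict with "img" (384x512x3 uint8, red, green, blue), "fx", "fy", "cx", "cy" (pixels), "D" ([k1, k2, p1, p2, k3] as OpenCV has them; the pictures are not rectified), "R" (3x3) and "t" (3): a world point X has camera coordinates R X + t. Camera axes: x right, y down, z forward; pixel columns grow to the right and rows downward; lengths in m; the calibration is good to about 2 mm. A picture is of the moment at which its call begins. There is no depth.
- hand_in(): hands the job in, once; it reports no verdict.
The state is a dict: "clock": time; "joints": joint angles; "qvel": joint speeds; "tau": joint torques, N m; "tcp_pos": TCP position; "orientation": TCP orientation; "contact_force": force on the tool from outside, world axes, zero at the start; "moment": the same for the moment, N m; "grip_width": finger opening in m.
Only numpy, scipy, OpenCV 4.12 (cv2) and the standard library are available. Lean on these libraries where they do the work, as an engineer would, in place of code of your own. Each camera call takes 0.05 s, during which the arm holds its last target. There are 200 camera calls.

## Working session

There is one attempt and no reset: what is moved stays moved. The work goes in short steps, Python scripts to look and compute and a tool call to move; the robot and the scene stay as the last step left them, time stands still between calls to the robot, and variables do not carry over. Pictures are saved under pics/ and viewed, about 8 in all and at most 12, crops included, and the job is handed in when it is done.

Besides the shell and the picture viewer there is one more tool, called after "Emit:" as a command line: name --argument value ..., lists and objects as JSON in quotes. send_rows: Moves the arm, as the interface text tells. Its arguments: {"type":"object","properties":{"motion":{"type":"array","items":{"type":"object","properties":{"dp":{"type":"array","items":{"type":"number"}},"rot":{"type":"array","items":{"type":"number"}},"grip":{"type":"number"}}}},"grip_force":{"type":"number"}},"required":["motion"]}

```bash
ls; mkdir -p pics; python3 - <<'E'
from bench import get_obs, imaging
import cv2, numpy as np, pickle
o=get_obs(); print(o)
d={}
for n in("scene","top","wrist"):
    f=imaging.grab_frame(n); d[n]=f
    print(n,f["fx"],f["fy"],f["cx"],f["cy"],f["D"],np.round(f["R"],3).tolist(),np.round(f["t"],3))
pickle.dump(d,open('f0.pkl','wb'))
cv2.imwrite('pics/top0.png',cv2.resize(d["top"]["img"][:,:,::-1],(800,600),interpolation=cv2.INTER_CUBIC))
cv2.imwrite('pics/scene0.png',cv2.resize(d["scene"]["img"][:,:,::-1],(800,600),interpolation=cv2.INTER_CUBIC))
E
```

```text
pics
{'clock': 0.0, 'joints': array([ 1.01188333,  0.47780304,  0.02234776,  1.55646118, -0.01149641,
        1.10926147, -0.08312337]), 'qvel': array([ 0.00017014, -0.00040872,  0.00126419, -0.00040347,  0.00096787,
        0.00104775,  0.00198112]), 'tau': array([ 7.23485828e-04, -5.96452045e+01,  1.60844665e+00, -2.81197751e+01,
        1.24697608e-02,  9.49470385e-03, -1.69559803e-05]), 'tcp_pos': array([ 0.29382223, -0.60704489,  0.23031978]), 'orientation': array([-2.66102890e+00,  1.66831363e+00,  2.51156031e-03]), 'contact_force': array([-0.40076988,  0.17824816, -0.17463236]), 'moment': array([ 0.04243156, -0.0210557 ,  0.03266162]), 'grip_width': 0.08544363947422894}
scene 429.56541197739864 429.56541197739864 257.2837253998853 187.09425762055133 [-0.0672355  0.         0.         0.         0.       ] [[0.655, 0.756, 0.005], [0.447, -0.382, -0.809], [-0.609, 0.532, -0.588]] [-0.317 -0.102  1.426]
top 368.7587290431209 368.7587290431209 254.19172992257955 193.9493079644618 [-0.06480761  0.          0.          0.          0.        ] [[0.0, -1.0, 0.012], [-0.987, -0.002, -0.16], [0.16, -0.012, -0.987]] [0.009 0.466 0.923]
wrist 291.1255490177702 291.1255490177702 255.96782202991156 188.76868424943694 [-0.06225907  0.          0.          0.          0.        ] [[0.435, -0.9, -0.001], [-0.864, -0.418, 0.282], [-0.254, -0.122, -0.959]] [-0.675 -0.038  0.379]
```

View pics/top0.png

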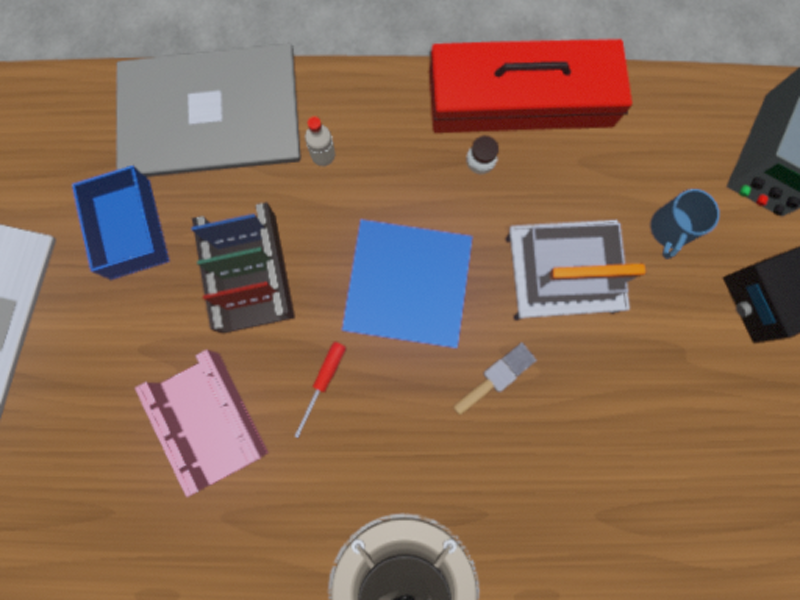

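View pics/scene0.png

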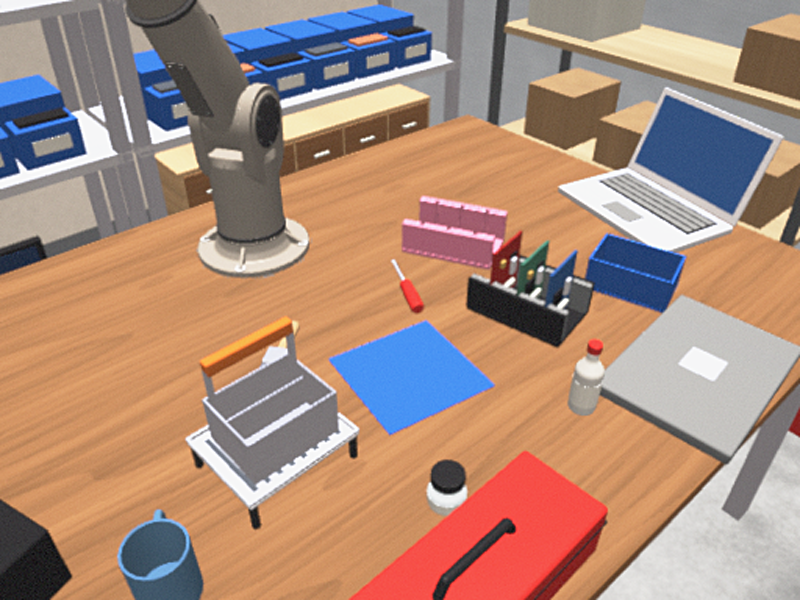

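```bash
cat > h.py <<'E'
import numpy as np, cv2
from scipy.optimize import minimize
from bench import get_obs, imaging
def proj(f,X):
    return cv2.projectPoints(np.asarray(X,float).reshape(-1,3),cv2.Rodrigues(f["R"])[0],np.asarray(f["t"],float),K(f),np.array(f["D"]))[0][:,0]
def K(f): return np.array([[f["fx"],0,f["cx"]],[0,f["fy"],f["cy"]],[0,0,1.]])
def unproj(f,uv,z):
    n=cv2.undistortPoints(np.asarray(uv,float).reshape(-1,1,2),K(f),np.array(f["D"]))[:,0]
    d=np.c_[n,np.ones(len(n))]@f["R"]; c=-f["R"].T@f["t"]
    return c+d*((z-c[2])/d[:,2])[:,None]
def hsv(f): return cv2.cvtColor(f["img"],cv2.COLOR_RGB2HSV)
def mask(f,h0,h1,s=100,v=40,roi=None):
    m=cv2.inRange(hsv(f),(h0,s,v),(h1,255,255))
    if roi is not None:
        r=np.zeros_like(m); a,b,c,d=roi; r[b:d,a:c]=1; m=m*r
    n,l,st,_=cv2.connectedComponentsWithStats(m)
    return (l==1+np.argmax(st[1:,4])).astype(np.uint8)
def box(x,y,z,yaw,sx,sy,sz):
    c,s=np.cos(yaw),np.sin(yaw)
    P=np.array([[i*sx/2,j*sy/2,k*sz/2] for i in(-1,1) for j in(-1,1) for k in(-1,1)])
    return P@np.array([[c,s,0],[-s,c,0],[0,0,1]])+[x,y,z]
def cost(fm,P):
    t=0
    for f,m in fm:
        S=4; im=np.zeros((m.shape[0]*S,m.shape[1]*S),np.uint8)
        h=cv2.convexHull((((proj(f,P)+.5)*S)).astype(np.float32)); cv2.fillConvexPoly(im,np.round(h).astype(np.int32),255)
        a=cv2.resize(im,m.shape[::-1],interpolation=cv2.INTER_AREA)/255.
        t+=np.abs(a-m).sum()/m.sum()
    return t
def fit(fm,fun,p0,step):
    p0=np.array(p0,float); sim=np.vstack([p0]+[p0+np.eye(len(p0))[i]*step[i] for i in range(len(p0))])
    r=minimize(lambda p:cost(fm,fun(p)),p0,method='Nelder-Mead',options=dict(initial_simplex=sim,maxfev=500,xatol=1e-5,fatol=1e-4))
    return r.x,r.fun
E
python3 - <<'E'
from h import *; import pickle
d=pickle.load(open('f0.pkl','rb')); T,S=d['top'],d['scene']
print('handle rough',unproj(T,np.array([[551,271],[645,269]])*.64,.2))
print('mat rough',unproj(T,np.array([[360,220],[472,236],[457,347],[342,331]])*.64,.003))
mt=mask(T,5,22,180,150,(340,150,420,200)); ms=mask(S,5,22,180,150,(120,195,195,245))
print('orange px',mt.sum(),ms.sum())
c=unproj(T,np.array([[598,271]])*.64,.19)[0]
for fm in([(T,mt),(S,ms)],[(T,mt)],[(S,ms)]):
    print('handle',fit(fm,lambda p:box(p[0],p[1],.19,p[2],.016,p[3],.022),[c[0],c[1],0,.13],[.01,.01,.1,.01]))
bt=mask(T,100,120,150,100,(210,130,310,230)); bs=mask(S,100,120,150,100,(205,200,320,280))
c=unproj(T,np.array([[407,283]])*.64,.003)[0]
for fm in([(T,bt),(S,bs)],[(T,bt)]):
    print('mat',fit(fm,lambda p:box(p[0],p[1],.0015,p[2],.2,.2,.003),[c[0],c[1],-.1],[.01,.01,.1]))
g=mask(T,60,88,60,30,(120,150,180,185)); ys,xs=np.nonzero(g)
print('green',g.sum(),xs.min(),xs.max())
cols=np.arange(xs.min()+1,xs.max()); top=np.array([ys[xs==k].min() if (xs==k).any() else -1 for k in cols]); print(top)
gs=mask(S,60,88,60,30,(320,150,360,190)); y2,x2=np.nonzero(gs); print('gs',gs.sum(),x2.min(),x2.max(),y2.min(),y2.max())
for nm,roi in(('rackT',(115,120,195,220)),):
    a,b,c,e=roi; cv2.imwrite('pics/rack0.png',cv2.resize(np.hstack([T["img"][b:e,a:c],S["img"][135:235,290:390][:, :]]),None,fx=4.4,fy=4.4,interpolation=cv2.INTER_CUBIC)[:,:,::-1])
E
```

```text
handle rough [[ 0.48587424 -0.20401892  0.2       ]
 [ 0.48953958 -0.33973068  0.2       ]]
mat rough [[ 0.62044068  0.07543391  0.003     ]
 [ 0.59199861 -0.12254261  0.003     ]
 [ 0.39582643 -0.09270008  0.003     ]
 [ 0.42301127  0.10408922  0.003     ]]
orange px 370 187
handle (array([ 4.87455390e-01, -2.25020280e-01,  3.77307333e-01, -6.70973948e-05]), np.float64(2.0212296347936487))
handle (array([ 0.48862982, -0.27484804,  0.07404711,  0.1253079 ]), np.float64(0.4373078961314255))
handle (array([ 5.13242072e-01, -2.52568175e-01,  6.15148900e-01, -9.19830565e-05]), np.float64(1.3325993499003879))
mat (array([ 0.51165067, -0.0094538 , -0.14749365]), np.float64(0.12188241525503446))
mat (array([ 0.51094924, -0.00760725, -0.17191023]), np.float64(0.06131921506157223))
green 127 127 166
[166 166 166 166 166 166 165 165 164 164 164 164 164 163 163 163 163 163
 162 162 162 162 161 161 161 161 161 160 160 160 160 160 159 159 159 159
 159 158]
gs 216 331 350 154 187
```

View pics/rack0.png

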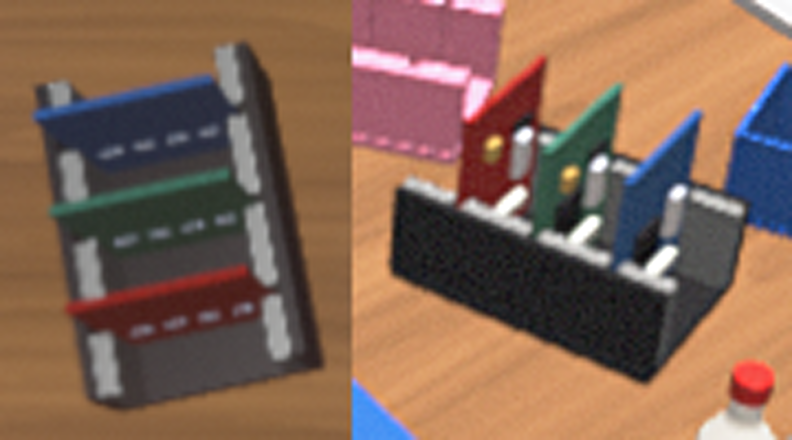

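Emit:
send_rows --motion '[{"dp": [0.02,0.03,0.03],"rot": [0,0,0.146],"grip": 0.085},{"dp": [0.025,0.045,0.03],"rot": [0,0,0.146],"grip": 0.085},{"dp": [0.025,0.045,0.03],"rot": [0,0,0.146],"grip": 0.085},{"dp": [0.025,0.045,0.02],"rot": [0,0,0.146],"grip": 0.085},{"dp": [0.025,0.045,0.02],"rot": [0,0,0.146],"grip": 0.085},{"dp": [0.025,0.045,0],"rot": [0,0,0.146],"grip": 0.085},{"dp": [0.025,0.045,0],"rot": [0,0,0.146],"grip": 0.085},{"dp": [0.024,0.034,0],"rot": [0,0,0.146],"grip": 0.085},{"dp": [0,0,0],"rot": [0,0,0],"grip": 0.085}]'

```text
clock: 1.27
tcp_pos: [0.4895, -0.26, 0.362]
orientation: [3.135, 0.134, -0.007]
contact_force: [-0.7, -1.0, 0.1]
grip_width: 0.0848
```

```bash
python3 - <<'E'
from h import *
o=get_obs(); print(o['clock'],o['tcp_pos'],cv2.Rodrigues(o['orientation'])[0].round(3).tolist(),o['joints'].round(2))
W=imaging.grab_frame('wrist')
import pickle; pickle.dump(W,open('w1.pkl','wb'))
im=W['img'].copy()
cv2.imwrite('pics/w1.png',cv2.resize(im,(800,600),interpolation=cv2.INTER_CUBIC)[:,:,::-1])
E
```

```text
1.275 [ 0.48953451 -0.26000562  0.36195756] [[0.996, 0.086, -0.004], [0.086, -0.996, -0.004], [-0.004, 0.004, -1.0]] [ 0.67  0.2  -0.36  1.65  0.08  1.3   0.39]
```

View pics/w1.png

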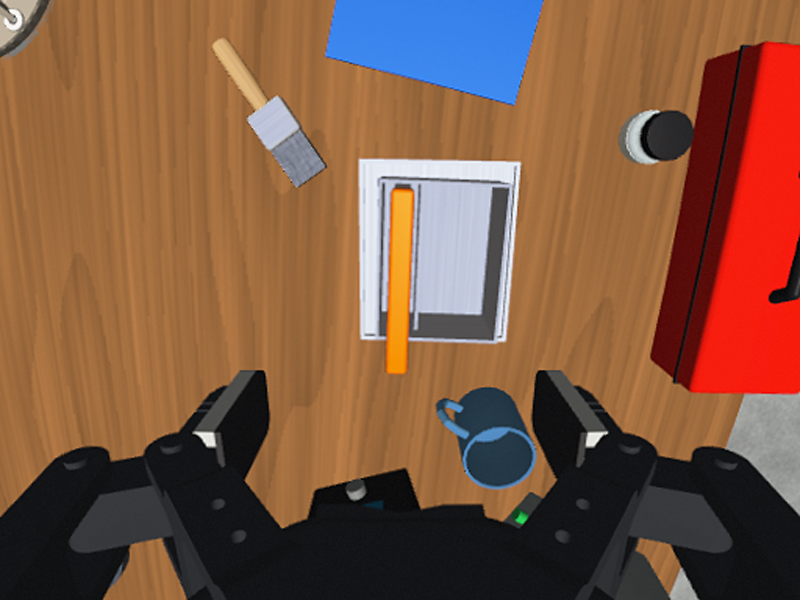

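```bash
python3 - <<'E'
from h import *; import pickle
W=pickle.load(open('w1.pkl','rb'))
m=mask(W,8,22,200,150,(235,110,275,245)); print(m.sum(),np.argwhere(m).min(0),np.argwhere(m).max(0))
for dz in (.19,):
  print(fit([(W,m)],lambda p:box(p[0],p[1],dz,p[2],.016,p[3],.022),[.488,-.27,.05,.13],[.01,.01,.1,.01]))
  print(fit([(W,m)],lambda p:box(p[0],p[1],p[4],p[2],.016,p[3],.022),[.488,-.27,.05,.13,.19],[.01,.01,.1,.01,.01]))
# mat near edge line check: two corners
print('mat corners',unproj(W,np.array([[326,56],[514,104]])*.64,.003))
# stand lip corners outer
print('stand',unproj(W,np.array([[359,158],[521,161],[505,343],[360,339]])*.64,.056))
E
```

```text
1590 [121 247] [238 264]
(array([ 0.48836039, -0.27377605,  0.0481676 ,  0.13064507]), np.float64(0.11394746577876434))
(array([ 0.48776436, -0.27373462,  0.05453401,  0.13190286,  0.18601016]), np.float64(0.1094684917992354))
mat corners [[ 0.39763143 -0.09286106  0.003     ]
 [ 0.59396418 -0.12213001  0.003     ]]
stand [[ 0.44232936 -0.19035122  0.056     ]
 [ 0.59641035 -0.17944832  0.056     ]
 [ 0.6088481  -0.3659138   0.056     ]
 [ 0.45458871 -0.37462805  0.056     ]]
```

Emit:
send_rows --motion '[{"dp": [-0.001,-0.014,-0.03],"rot": [0,0,-0.036],"grip": 0.06},{"dp": [0,0,-0.04],"rot": [0,0,0],"grip": 0.06},{"dp": [0,0,-0.04],"rot": [0,0,0],"grip": 0.06},{"dp": [0,0,-0.03],"rot": [0,0,0],"grip": 0.06},{"dp": [0,0,-0.025],"rot": [0,0,0],"grip": 0.06},{"dp": [0,0,0],"rot": [0,0,0],"grip": 0.06}]'

```text
clock: 2.08
tcp_pos: [0.4804, -0.2871, 0.1915]
orientation: [3.132, 0.034, -0.014]
contact_force: [0.3, -0.2, 0.2]
grip_width: 0.0599
```

```bash
python3 - <<'E'
from h import *
o=get_obs(); print(o['clock'],o['tcp_pos'],cv2.Rodrigues(o['orientation'])[0].round(3).tolist(),o['contact_force'],o['grip_width'])
W=imaging.grab_frame('wrist')
P=np.array([[.488,-.274,.19]]); a=np.array([-np.sin(.05),np.cos(.05),0])
m=mask(W,8,22,200,150); print(m.sum())
print(fit([(W,m)],lambda p:box(p[0],p[1],.19,p[2],.016,p[3],.022),[.488,-.274,.05,.13],[.01,.01,.1,.01]))
im=W['img'].copy()
cv2.imwrite('pics/w2.png',im[:,:,::-1])
E
```

```text
2.075 [ 0.4803652  -0.2870719   0.19148425] [[1.0, 0.021, -0.009], [0.021, -1.0, -0.009], [-0.009, 0.009, -1.0]] [ 0.32756444 -0.22644585  0.23807269] 0.059852510168488915
7529
(array([ 0.48806157, -0.27124221,  0.04450313,  0.12825114]), np.float64(0.059702223298669976))
```

View pics/w2.png

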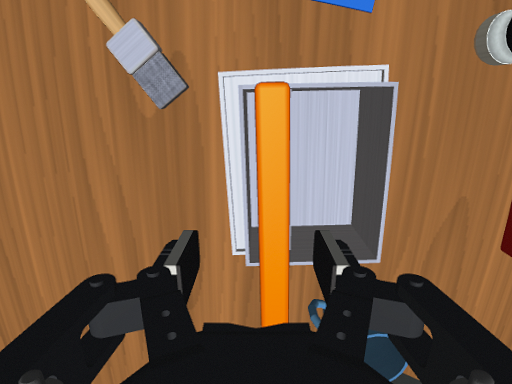

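Emit:
send_rows --motion '[{"dp": [0.008,0.015,-0.01],"rot": [0.009,-0.009,0.025],"grip": 0.06},{"dp": [0,0,-0.008],"rot": [0,0,0],"grip": 0.06},{"dp": [0,0,0],"rot": [0,0,0],"grip": 0.06}]'

```text
clock: 2.5
tcp_pos: [0.4912, -0.2726, 0.1764]
orientation: [3.137, 0.073, 0.011]
contact_force: [-0.6, -0.1, -0.0]
grip_width: 0.06
```

```bash
cat > st.py <<'E'
from h import *
o=get_obs(); R=cv2.Rodrigues(o['orientation'])[0]
print(round(o['clock'],2),o['tcp_pos'].round(4),'heading',np.arctan2(R[1,0],R[0,0]).round(4),'zaxis',R[:,2].round(4),'F',o['contact_force'].round(1),'M',o['moment'].round(2),'w',round(o['grip_width'],4))
E
python3 st.py
```

```text
2.5 [ 0.4912 -0.2726  0.1764] heading 0.0467 zaxis [ 0.0073 -0.0033 -1.    ] F [-0.6 -0.1 -0. ] M [ 0.02 -0.01  0.02] w 0.06
```

Emit:
send_rows --motion '[{"dp": [-0.003,0,-0.004],"rot": [0.003,0.006,0],"grip": 0.03},{"dp": [0,0,0],"rot": [0,0,0],"grip": 0.022},{"dp": [0,0,0],"rot": [0,0,0],"grip": 0.022}]'

```text
clock: 2.88
tcp_pos: [0.4884, -0.273, 0.1729]
orientation: [3.14, 0.073, 0.003]
contact_force: [0.6, 0.8, 0.5]
grip_width: 0.0219
```

```bash
python3 st.py
```

```text
2.88 [ 0.4884 -0.273   0.1729] heading 0.0464 zaxis [ 1.9e-03 -9.0e-04 -1.0e+00] F [0.6 0.8 0.5] M [-0.01  0.01  0.  ] w 0.0219
```

Emit:
send_rows --grip_force 90 --motion '[{"dp": [0,0,0],"rot": [0,0,0],"grip": 0.0},{"dp": [0,0,0],"rot": [0,0,0],"grip": 0.0},{"dp": [0,0,0],"rot": [0,0,0],"grip": 0.0},{"dp": [0,0,0.006],"rot": [0,0,0],"grip": 0.0},{"dp": [0,0,0.006],"rot": [0,0,0],"grip": 0.0},{"dp": [0,0,0],"rot": [0,0,0],"grip": 0.0}]'

```text
clock: 3.62
tcp_pos: [0.4868, -0.2726, 0.1843]
orientation: [-3.14, -0.073, 0.003]
contact_force: [-0.7, 0.8, -5.3]
grip_width: 0.0148
```

```bash
python3 st.py
```

```text
3.62 [ 0.4868 -0.2726  0.1843] heading 0.0463 zaxis [-1.6e-03  6.0e-04 -1.0e+00] F [-0.7  0.8 -5.3] M [-0.03  0.02 -0.03] w 0.0148
```

Emit:
send_rows --motion '[{"dp": [0,0,0.01],"rot": [0,0,0],"grip": 0.0},{"dp": [0,0,0.012],"rot": [0,0,0],"grip": 0.0},{"dp": [0,0,0.01],"rot": [0,0,0],"grip": 0.0},{"dp": [0,0.008,0.004],"rot": [0,0,-0.01],"grip": 0.0},{"dp": [-0.001,0.015,0],"rot": [0,0,-0.014],"grip": 0.0},{"dp": [-0.001,0.02,0],"rot": [0,0,-0.014],"grip": 0.0},{"dp": [-0.001,0.022,0],"rot": [0,0,-0.014],"grip": 0.0},{"dp": [-0.001,0.022,0],"rot": [0,0,-0.014],"grip": 0.0},{"dp": [-0.001,0.022,0],"rot": [0,0,-0.014],"grip": 0.0},{"dp": [-0.001,0.022,0],"rot": [0,0,-0.014],"grip": 0.0},{"dp": [-0.001,0.022,0],"rot": [0,0,-0.014],"grip": 0.0},{"dp": [-0.001,0.022,0],"rot": [0,0,-0.014],"grip": 0.0},{"dp": [-0.001,0.022,0],"rot": [0,0,-0.014],"grip": 0.0},{"dp": [-0.001,0.022,0],"rot": [0,0,-0.014],"grip": 0.0},{"dp": [-0.001,0.022,0],"rot": [0,0,-0.014],"grip": 0.0},{"dp": [-0.001,0.015,0],"rot": [0,0,-0.014],"grip": 0.0},{"dp": [0,0.008,0],"rot": [0,0,-0.012],"grip": 0.0},{"dp": [0,0,0],"rot": [0,0,0],"grip": 0.0}]'

```text
clock: 5.88
tcp_pos: [0.4711, 0.0086, 0.2261]
orientation: [-3.131, 0.234, -0.001]
contact_force: [-0.3, -0.9, -6.0]
grip_width: 0.0144
```

```bash
python3 st.py; python3 - <<'E'
from h import *
S=imaging.grab_frame('scene'); T=imaging.grab_frame('top')
cv2.imwrite('pics/a.png',cv2.resize(np.hstack([S['img'][150:310,180:340],T['img'][120:280,180:340]]),(800,400),interpolation=cv2.INTER_CUBIC)[:,:,::-1])
E
```

```text
5.88 [0.4711 0.0086 0.2261] heading -0.1491 zaxis [ 4.0e-04  1.4e-03 -1.0e+00] F [-0.3 -0.9 -6. ] M [-0.09  0.11 -0.01] w 0.0144
```

View pics/a.png

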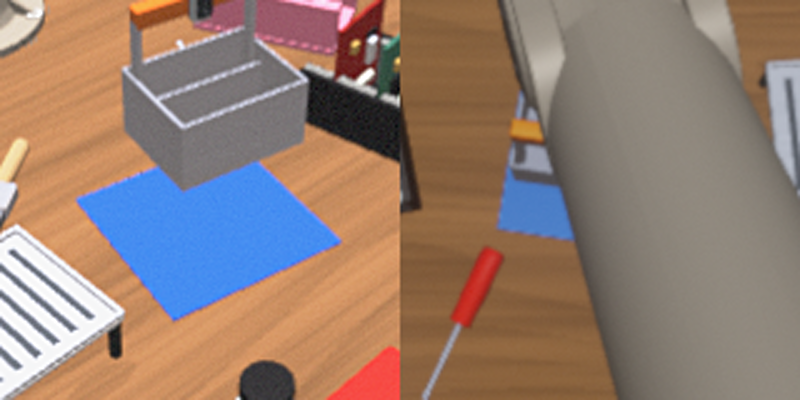

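Emit:
send_rows --motion '[{"dp": [0.002,-0.006,-0.012],"rot": [0,0,0],"grip": 0.0},{"dp": [0.001,-0.006,-0.018],"rot": [0,0,0],"grip": 0.0},{"dp": [0,0,-0.018],"rot": [0,0,0],"grip": 0.0},{"dp": [0,0,-0.018],"rot": [0,0,0],"grip": 0.0},{"dp": [0,0,-0.012],"rot": [0,0,0],"grip": 0.0},{"dp": [0,0,-0.008],"rot": [0,0,0],"grip": 0.0},{"dp": [0,0,0],"rot": [0,0,0],"grip": 0.0}]'

```text
clock: 6.85
tcp_pos: [0.4741, -0.0117, 0.1337]
orientation: [3.131, -0.249, -0.003]
contact_force: [0.7, 0.2, -5.0]
grip_width: 0.0147
```

```bash
python3 st.py
```

```text
6.85 [ 0.4741 -0.0117  0.1337] heading -0.1588 zaxis [-1.9e-03 -8.0e-04 -1.0e+00] F [ 0.7  0.2 -5. ] M [0.02 0.1  0.01] w 0.0147
```

Emit:
send_rows --motion '[{"dp": [0,0.007,-0.003],"rot": [0,0,0.01],"grip": 0.0},{"dp": [0,0,-0.003],"rot": [0,0,0],"grip": 0.0},{"dp": [0,0,-0.002],"rot": [0,0,0],"grip": 0.0},{"dp": [0,0,0],"rot": [0,0,0],"grip": 0.0}]'

```text
clock: 7.35
tcp_pos: [0.4754, -0.0037, 0.1266]
orientation: [3.132, -0.232, 0.002]
contact_force: [0.4, -0.0, -5.7]
grip_width: 0.0145
```

```bash
python3 st.py
```

```text
7.35 [ 0.4754 -0.0037  0.1266] heading -0.1476 zaxis [ 1.3e-03 -8.0e-04 -1.0e+00] F [ 0.4 -0.  -5.7] M [-0.03  0.08  0.01] w 0.0145
```

Emit:
send_rows --motion '[{"dp": [0,0,-0.0015],"rot": [0,0,0],"grip": 0.0},{"dp": [0,0,-0.001],"rot": [0,0,0],"grip": 0.0},{"dp": [0,0,0],"rot": [0,0,0],"grip": 0.0}]'

```text
clock: 7.72
tcp_pos: [0.476, -0.0038, 0.1264]
orientation: [3.131, -0.232, 0.004]
contact_force: [0.2, -0.2, -5.3]
grip_width: 0.0144
```

```bash
python3 st.py
```

```text
7.72 [ 0.476  -0.0038  0.1264] heading -0.1481 zaxis [ 0.0026 -0.002  -1.    ] F [ 0.2 -0.2 -5.3] M [0.07 0.04 0.02] w 0.0144
```

Emit:
send_rows --motion '[{"dp": [0,0,-0.003],"rot": [0,0,0],"grip": 0.0},{"dp": [0,0,-0.002],"rot": [0,0,0],"grip": 0.0}]'

```text
clock: 7.98
tcp_pos: [0.4766, -0.0041, 0.126]
orientation: [3.128, -0.234, 0.005]
contact_force: [-10.3, -0.2, 20.6]
grip_width: 0.0148
```

```bash
python3 st.py
```

```text
7.97 [ 0.4766 -0.0041  0.126 ] heading -0.1491 zaxis [ 0.003  -0.0051 -1.    ] F [-10.3  -0.2  20.6] M [0.15 2.52 0.08] w 0.0148
```

Emit:
send_rows --motion '[{"dp": [0,0,0.0005],"rot": [0,0,0],"grip": 0.0},{"dp": [0,0,0],"rot": [0,0,0],"grip": 0.0}]'

```text
clock: 8.22
tcp_pos: [0.477, -0.0041, 0.1268]
orientation: [3.128, -0.234, 0.007]
contact_force: [0.1, 0.2, -5.7]
grip_width: 0.0149
```

```bash
python3 st.py
```

```text
8.22 [ 0.477  -0.0041  0.1268] heading -0.1491 zaxis [ 0.0043 -0.0051 -1.    ] F [ 0.1  0.2 -5.7] M [0.   0.06 0.02] w 0.0149
```

Emit:
send_rows --motion '[{"dp": [0,0,-0.0015],"rot": [0,0,0],"grip": 0.0},{"dp": [0,0,-0.001],"rot": [0,0,0],"grip": 0.022},{"dp": [0,0,0],"rot": [0,0,0],"grip": 0.04},{"dp": [0,0,0],"rot": [0,0,0],"grip": 0.045},{"dp": [0,0,0],"rot": [0,0,0],"grip": 0.045},{"dp": [0,0,0],"rot": [0,0,0],"grip": 0.045},{"dp": [0,0,0],"rot": [0,0,0],"grip": 0.045},{"dp": [0,0,0],"rot": [0,0,0],"grip": 0.045}]'

```text
clock: 9.22
tcp_pos: [0.4795, -0.0044, 0.1254]
orientation: [3.128, -0.235, 0.014]
contact_force: [0.3, -0.8, -0.1]
grip_width: 0.0453
```

```bash
python3 st.py; python3 - <<'E'
from h import *
f=imaging.grab_frame('wrist'); m=mask(f,8,22,200,150)
print(m.sum(),fit([(f,m)],lambda p:box(p[0],p[1],.143,p[2],.016,p[3],.022),[.4745,-.004,-.147,.13],[.01,.01,.1,.01]))
E
```

```text
9.22 [ 0.4795 -0.0044  0.1254] heading -0.1499 zaxis [ 0.0083 -0.0052 -1.    ] F [ 0.3 -0.8 -0.1] M [-0.02  0.02 -0.01] w 0.0453
7424 (array([ 0.47728881, -0.00425225, -0.14720697,  0.12922524]), np.float64(0.2610616337052062))
```

Emit:
send_rows --motion '[{"dp": [-0.002,0,0.015],"rot": [0,0,0],"grip": 0.045},{"dp": [-0.001,0,0.03],"rot": [0,0,0],"grip": 0.045},{"dp": [0,0,0.05],"rot": [0,0,0],"grip": 0.045},{"dp": [0,0,0.06],"rot": [0,0,0],"grip": 0.045},{"dp": [0,0,0.06],"rot": [0,0,0],"grip": 0.045}]'

```text
clock: 9.9
tcp_pos: [0.4717, -0.0039, 0.3463]
orientation: [3.129, -0.232, 0.001]
contact_force: [1.3, 0.2, 0.1]
grip_width: 0.0448
```

```bash
python3 st.py; python3 - <<'E'
from h import *; import pickle
d=pickle.load(open('f0.pkl','rb')); T=d['top']
g=mask(T,60,88,60,30,(120,150,180,185)); ys,xs=np.nonzero(g)
cols=np.arange(xs.min()+1,xs.max()); top=np.array([ys[xs==k].min()-.5 for k in cols])
p=np.polyfit(cols,top,1); e=np.array([[xs.min()-.5,0],[xs.max()+.5,0]]); e[:,1]=np.polyval(p,e[:,0])
X=unproj(T,e,.13); print(X,X.mean(0),np.arctan2(X[1,0]-X[0,0],X[0,1]-X[1,1]))
S=imaging.grab_frame('scene'); T=imaging.grab_frame('top')
cv2.imwrite('pics/b.png',cv2.resize(np.hstack([S['img'][150:310,180:340],T['img'][120:280,180:340]]),(800,400),interpolation=cv2.INTER_CUBIC)[:,:,::-1])
E
```

```text
9.9 [ 0.4717 -0.0039  0.3463] heading -0.148 zaxis [ 3.e-04 -4.e-03 -1.e+00] F [1.3 0.2 0.1] M [-0.   -0.12  0.04] w 0.0448
[[0.51767065 0.31610086 0.13      ]
 [0.53912095 0.22086168 0.13      ]] [0.5283958  0.26848127 0.13      ] 0.22152914427737297
```

View pics/b.png

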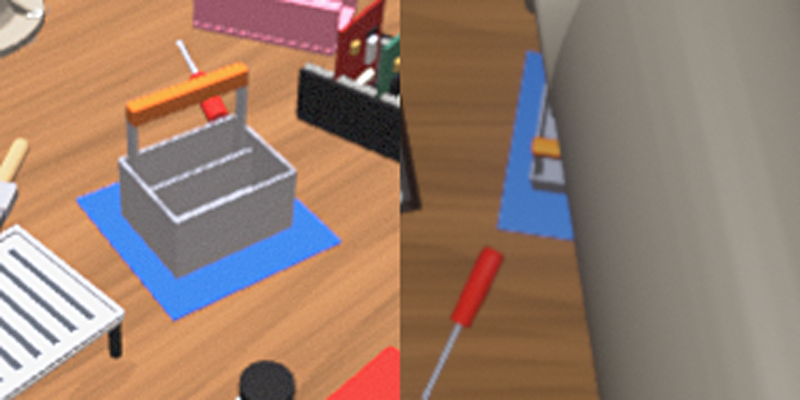

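Emit:
send_rows --motion '[{"dp": [0.004,0.015,0],"rot": [0,0,0.03],"grip": 0.03},{"dp": [0.006,0.032,-0.005],"rot": [0,0,0.043],"grip": 0.03},{"dp": [0.006,0.032,-0.005],"rot": [0,0,0.043],"grip": 0.03},{"dp": [0.006,0.032,-0.005],"rot": [0,0,0.043],"grip": 0.03},{"dp": [0.006,0.032,-0.005],"rot": [0,0,0.043],"grip": 0.03},{"dp": [0.006,0.032,-0.005],"rot": [0,0,0.043],"grip": 0.03},{"dp": [0.006,0.032,-0.005],"rot": [0,0,0.043],"grip": 0.03},{"dp": [0.006,0.032,-0.005],"rot": [0,0,0.043],"grip": 0.03},{"dp": [0.004,0.025,-0.005],"rot": [0,0,0.037],"grip": 0.03},{"dp": [0.002,0.005,0],"rot": [0,0,0],"grip": 0.03},{"dp": [0,0,0],"rot": [0,0,0],"grip": 0.03}]'

```text
clock: 11.38
tcp_pos: [0.519, 0.2839, 0.3026]
orientation: [-3.116, -0.395, 0.004]
contact_force: [0.6, -0.1, -1.0]
grip_width: 0.03
```

```bash
python3 st.py; python3 - <<'E'
from h import *; import pickle
W=imaging.grab_frame('wrist'); pickle.dump(W,open('w3.pkl','wb'))
print(proj(W,[[.526,.268,.13],[.515,.316,.13],[.537,.221,.13]]))
cv2.imwrite('pics/w3.png',cv2.resize(W['img'],(800,600),interpolation=cv2.INTER_CUBIC)[:,:,::-1])
E
```

```text
11.38 [0.519  0.2839 0.3026] heading 0.2521 zaxis [-2.5e-03  4.0e-04 -1.0e+00] F [ 0.6 -0.1 -1. ] M [ 0.02  0.03 -0.02] w 0.03
[[259.68766013 184.90624691]
 [261.04992743 141.00893986]
 [258.63979859 224.52474203]]
```

View pics/w3.png

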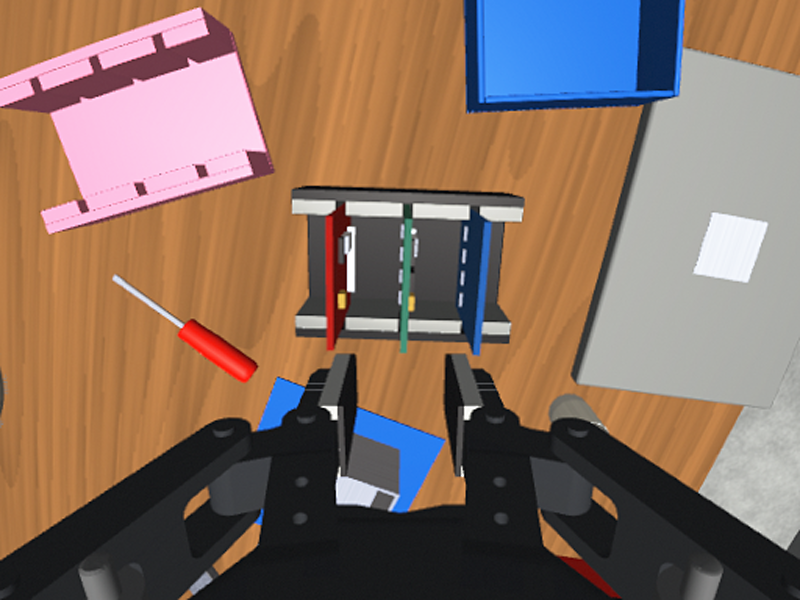

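```bash
python3 - <<'E'
from h import *; import pickle
W=pickle.load(open('w3.pkl','rb'))
m=cv2.inRange(hsv(W),(60,70,40),(88,255,255)); m[:, :245]=0; m[:,275:]=0; m[:115]=0; m[240:]=0
ys,xs=np.nonzero(m)
for r in range(122,232,5): print(r,xs[ys==r].min() if (ys==r).any() else None,xs[ys==r].max() if (ys==r).any() else None)
print(ys.min(),ys.max())
X=unproj(W,[[260.8,ys.min()-.5],[258.5,ys.max()+.5]],.13); print(X,X.mean(0),np.linalg.norm(X[0]-X[1]),np.arctan2(X[1,0]-X[0,0],X[0,1]-X[1,1]))
E
```

```text
122 None None
127 None None
132 259 261
137 259 262
142 259 263
147 259 262
152 259 263
157 258 262
162 258 262
167 258 262
172 258 262
177 258 262
182 257 261
187 257 261
192 257 260
197 256 260
202 256 261
207 256 260
212 256 260
217 256 260
222 257 259
227 None None
131 225
[[0.51189661 0.32679041 0.13      ]
 [0.53715328 0.21975801 0.13      ]] [0.52452495 0.27327421 0.13      ] 0.10997197321471072 0.23173308808485668
```

Emit:
send_rows --motion '[{"dp": [0.007,-0.016,-0.02],"rot": [0,0,-0.024],"grip": 0.03},{"dp": [0,0,-0.03],"rot": [0,0,0],"grip": 0.03},{"dp": [0,0,-0.03],"rot": [0,0,0],"grip": 0.03},{"dp": [0,0,-0.03],"rot": [0,0,0],"grip": 0.03},{"dp": [0,0,-0.015],"rot": [0,0,0],"grip": 0.03},{"dp": [0,0,0],"rot": [0,0,0],"grip": 0.03}]'

```text
clock: 12.18
tcp_pos: [0.5282, 0.2597, 0.177]
orientation: [3.121, 0.338, 0.004]
contact_force: [0.7, 0.1, 0.5]
grip_width: 0.0297
```

```bash
python3 st.py
```

```text
12.18 [0.5282 0.2597 0.177 ] heading 0.2158 zaxis [ 0.0027 -0.0024 -1.    ] F [0.7 0.1 0.5] M [-0.03 -0.05  0.06] w 0.0297
```

Emit:
send_rows --motion '[{"dp": [-0.002,0.009,-0.018],"rot": [0.002,0.003,0.012],"grip": 0.03},{"dp": [0,0,-0.01],"rot": [0,0,0],"grip": 0.03},{"dp": [0,0,0],"rot": [0,0,0],"grip": 0.03},{"dp": [0,0,0],"rot": [0,0,0],"grip": 0.03}]'

```text
clock: 12.68
tcp_pos: [0.5273, 0.2704, 0.1496]
orientation: [-3.12, -0.358, -0.005]
contact_force: [0.0, -0.1, -0.3]
grip_width: 0.03
```

```bash
python3 st.py; python3 - <<'E'
from h import *; import pickle
W=imaging.grab_frame('wrist'); o=get_obs()
print(proj(W,[[.526,.268,.13],[.515,.316,.13],[.537,.2195,.13]]))
cv2.imwrite('pics/w4.png',cv2.resize(W['img'][60:360,106:406],(600,600),interpolation=cv2.INTER_CUBIC)[:,:,::-1])
E
```

```text
12.68 [0.5273 0.2704 0.1496] heading 0.2286 zaxis [ 0.003   0.0017 -1.    ] F [ 0.  -0.1 -0.3] M [-0.   -0.03  0.02] w 0.03
[[254.48625202 228.45174799]
 [254.60999631 147.46952668]
 [254.22284664 297.47009953]]
```

View pics/w4.png

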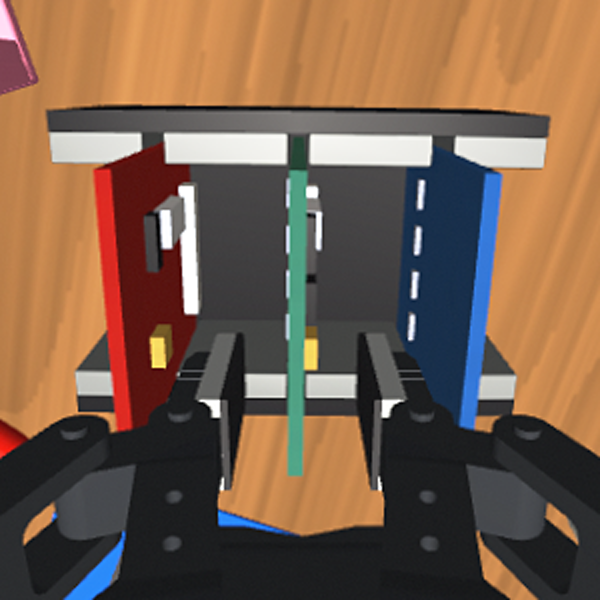

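Emit:
send_rows --motion '[{"dp": [-0.001,-0.002,-0.014],"rot": [0,0,0],"grip": 0.028},{"dp": [0,0,-0.014],"rot": [0,0,0],"grip": 0.028},{"dp": [0,0,-0.012],"rot": [0,0,0],"grip": 0.028},{"dp": [0,0,-0.003],"rot": [0,0,0],"grip": 0.028},{"dp": [0,0,0],"rot": [0,0,0],"grip": 0.028}]'

```text
clock: 13.35
tcp_pos: [0.526, 0.2677, 0.1032]
orientation: [-3.12, -0.357, -0.004]
contact_force: [-0.3, 0.2, 0.3]
grip_width: 0.0279
```

```bash
python3 st.py
```

```text
13.35 [0.526  0.2677 0.1032] heading 0.2281 zaxis [ 0.0025  0.0011 -1.    ] F [-0.3  0.2  0.3] M [-0.04 -0.05  0.01] w 0.0279
```

Emit:
send_rows --grip_force 50 --motion '[{"dp": [0,0,0.002],"rot": [0,0,0],"grip": 0.012},{"dp": [0,0,0],"rot": [0,0,0],"grip": 0.0},{"dp": [0,0,0],"rot": [0,0,0],"grip": 0.0},{"dp": [0,0,0],"rot": [0,0,0],"grip": 0.0},{"dp": [0,0,0],"rot": [0,0,0],"grip": 0.0}]'

```text
clock: 13.98
tcp_pos: [0.5266, 0.268, 0.1064]
orientation: [-3.12, -0.357, -0.007]
contact_force: [0.5, 0.1, -1.5]
grip_width: 0.0043
```

```bash
python3 st.py
```

```text
13.97 [0.5266 0.268  0.1064] heading 0.228 zaxis [ 0.0041  0.0019 -1.    ] F [ 0.5  0.1 -1.5] M [ 0.01 -0.03  0.01] w 0.0043
```

Emit:
send_rows --motion '[{"dp": [0,0,0.008],"rot": [0.0,0,0],"grip": 0.0},{"dp": [0,0,0.012],"rot": [0,0,0],"grip": 0.0},{"dp": [0,0,0.012],"rot": [0,0,0],"grip": 0.0},{"dp": [0,0,0],"rot": [0,0,0],"grip": 0.0}]'

```text
clock: 14.48
tcp_pos: [0.5269, 0.2684, 0.1415]
orientation: [-3.119, -0.357, -0.008]
contact_force: [-0.1, -0.4, -0.7]
grip_width: 0.0036
```

```bash
python3 st.py
```

```text
14.47 [0.5269 0.2684 0.1415] heading 0.228 zaxis [ 0.0051  0.0025 -1.    ] F [-0.1 -0.4 -0.7] M [-0.    0.01  0.02] w 0.0036
```

Emit:
send_rows --motion '[{"dp": [0,0,0.012],"rot": [0.002,0.004,0],"grip": 0.0},{"dp": [0,0,0.012],"rot": [0,0,0],"grip": 0.0},{"dp": [0,0,0.012],"rot": [0,0,0],"grip": 0.0},{"dp": [0,0,0.014],"rot": [0,0,0],"grip": 0.0},{"dp": [0,0,0.018],"rot": [0,0,0],"grip": 0.0},{"dp": [0,0,0.022],"rot": [0,0,0],"grip": 0.0},{"dp": [0,0,0.022],"rot": [0,0,0],"grip": 0.0},{"dp": [0,0,0.015],"rot": [0,0,0],"grip": 0.0},{"dp": [0,0,0],"rot": [0,0,0],"grip": 0.0}]'

```text
clock: 15.6
tcp_pos: [0.5267, 0.2687, 0.2786]
orientation: [-3.116, -0.358, -0.006]
contact_force: [0.3, 0.7, -0.8]
grip_width: 0.0039
```

```bash
python3 st.py; python3 - <<'E'
from h import *; import pickle
S=imaging.grab_frame('scene'); W=imaging.grab_frame('wrist'); pickle.dump((S,W),open('g.pkl','wb'))
cv2.imwrite('pics/c.png',np.hstack([cv2.resize(S['img'][90:250,230:390],(400,400),interpolation=cv2.INTER_CUBIC),cv2.resize(W['img'],(400,300)).repeat(1,0) if 0 else cv2.copyMakeBorder(cv2.resize(W['img'],(400,300)),0,100,0,0,cv2.BORDER_CONSTANT)])[:,:,::-1])
E
```

```text
15.6 [0.5267 0.2687 0.2786] heading 0.2286 zaxis [ 0.0031  0.0057 -1.    ] F [ 0.3  0.7 -0.8] M [ 0.01 -0.06  0.  ] w 0.0039
```

View pics/c.png

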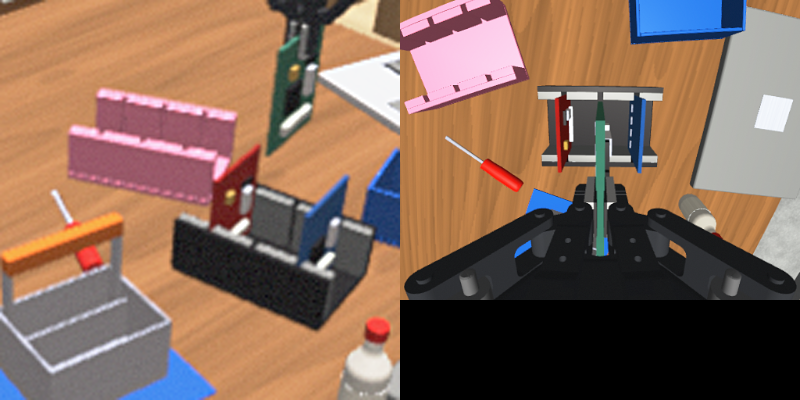

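Emit:
send_rows --motion '[{"dp": [0.001,-0.01,0.002],"rot": [0,0,-0.015],"grip": 0.0},{"dp": [0.001,-0.018,0],"rot": [0,0,-0.027],"grip": 0.0},{"dp": [0.001,-0.022,0],"rot": [0,0,-0.03],"grip": 0.0},{"dp": [0.001,-0.022,0],"rot": [0,0,-0.03],"grip": 0.0},{"dp": [0.001,-0.022,0],"rot": [0,0,-0.03],"grip": 0.0},{"dp": [0.001,-0.022,0],"rot": [0,0,-0.03],"grip": 0.0},{"dp": [0.001,-0.022,0],"rot": [0,0,-0.03],"grip": 0.0},{"dp": [0.001,-0.022,0],"rot": [0,0,-0.03],"grip": 0.0},{"dp": [0.001,-0.022,0],"rot": [0,0,-0.03],"grip": 0.0},{"dp": [0.001,-0.022,0],"rot": [0,0,-0.03],"grip": 0.0},{"dp": [0.001,-0.022,0],"rot": [0,0,-0.03],"grip": 0.0},{"dp": [0.001,-0.022,0],"rot": [0,0,-0.03],"grip": 0.0},{"dp": [0.001,-0.015,0],"rot": [0,0,-0.02],"grip": 0.0},{"dp": [0.001,-0.008,0],"rot": [0,0,-0.01],"grip": 0.0},{"dp": [0,0,0],"rot": [0,0,0],"grip": 0.0},{"dp": [0,0,0],"rot": [0,0,0],"grip": 0.0}]'

```text
clock: 17.7
tcp_pos: [0.5399, -0.0249, 0.2764]
orientation: [-3.127, 0.271, 0.004]
contact_force: [0.8, 0.2, -0.3]
grip_width: 0.004
```

```bash
python3 st.py
```

```text
17.7 [ 0.5399 -0.0249  0.2764] heading -0.173 zaxis [-0.002   0.0032 -1.    ] F [ 0.8  0.2 -0.3] M [ 0.02 -0.   -0.02] w 0.004
```

Emit:
send_rows --motion '[{"dp": [0.004,0.01,0],"rot": [-0.003,-0.002,0.024],"grip": 0.0},{"dp": [0,0,0],"rot": [0,0,0],"grip": 0.0},{"dp": [0,0,0],"rot": [0,0,0],"grip": 0.0}]'

```text
clock: 18.08
tcp_pos: [0.5442, -0.0118, 0.2765]
orientation: [-3.133, 0.225, -0.0]
contact_force: [0.8, 1.2, -0.7]
grip_width: 0.0039
```

```bash
python3 st.py; python3 - <<'E'
from h import *; import pickle
W=imaging.grab_frame('wrist'); 
c,s=np.cos(-.147),np.sin(-.147); R=np.array([[c,-s,0],[s,c,0],[0,0,1]]); O=np.array([.5116,-.009,.003])
P=lambda q: proj(W,np.array(q)@R.T+O)
im=W['img'].copy()
rim=P([[-.055,-.07,.075],[.055,-.07,.075],[.055,.07,.075],[-.055,.07,.075]])
han=P([[-.035,-.06,.151],[-.035,.06,.151]])
im=cv2.resize(im,None,fx=1.56,fy=1.56,interpolation=cv2.INTER_CUBIC)
cv2.polylines(im,[np.int32(rim*1.56)],True,(255,0,255),1); cv2.polylines(im,[np.int32(han*1.56)],True,(0,255,255),1)
cv2.imwrite('pics/w5.png',im[:,:,::-1])
E
```

```text
18.07 [ 0.5442 -0.0118  0.2765] heading -0.1434 zaxis [ 3.e-04  8.e-04 -1.e+00] F [ 0.8  1.2 -0.7] M [0.   0.01 0.  ] w 0.0039
```

View pics/w5.png

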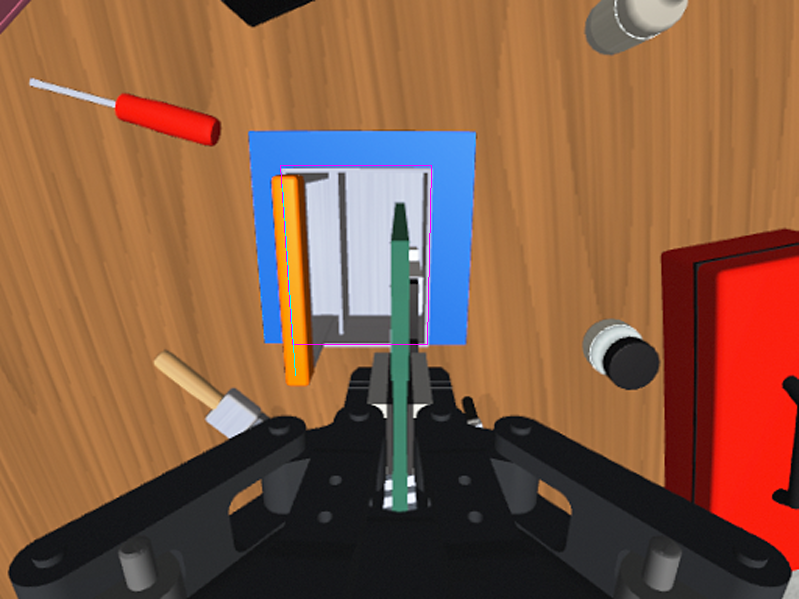

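Emit:
send_rows --motion '[{"dp": [0,-0.001,-0.015],"rot": [0,0,0],"grip": 0.0},{"dp": [0,0,-0.022],"rot": [0,0,0],"grip": 0.0},{"dp": [0,0,-0.022],"rot": [0,0,0],"grip": 0.0},{"dp": [0,0,-0.015],"rot": [0,0,0],"grip": 0.0},{"dp": [0,0,0],"rot": [0,0,0],"grip": 0.0}]'

```text
clock: 18.75
tcp_pos: [0.5428, -0.0138, 0.1971]
orientation: [-3.133, 0.227, 0.003]
contact_force: [-0.4, 0.1, -1.5]
grip_width: 0.0042
```

```bash
python3 st.py
```

```text
18.75 [ 0.5428 -0.0138  0.1971] heading -0.1447 zaxis [-1.7e-03  5.0e-04 -1.0e+00] F [-0.4  0.1 -1.5] M [-0.    0.02  0.01] w 0.0042
```

Emit:
send_rows --motion '[{"dp": [0.001,0,-0.015],"rot": [0,0,0],"grip": 0.0},{"dp": [0,0,-0.018],"rot": [0,0,0],"grip": 0.0},{"dp": [0,0,-0.018],"rot": [0,0,0],"grip": 0.0},{"dp": [0,0,-0.016],"rot": [0,0,0],"grip": 0.0},{"dp": [0,0,-0.01],"rot": [0,0,0],"grip": 0.0},{"dp": [0,0,0],"rot": [0,0,0],"grip": 0.0}]'

```text
clock: 19.5
tcp_pos: [0.5446, -0.0138, 0.1155]
orientation: [-3.133, 0.227, 0.0]
contact_force: [-0.6, 1.1, 0.1]
grip_width: 0.004
```

```bash
python3 st.py
```

```text
19.5 [ 0.5446 -0.0138  0.1155] heading -0.145 zaxis [ 0.e+00  7.e-04 -1.e+00] F [-0.6  1.1  0.1] M [ 0.01 -0.03  0.  ] w 0.004
```

Emit:
send_rows --motion '[{"dp": [0,0,-0.005],"rot": [0,0,0],"grip": 0.0},{"dp": [0,0,-0.004],"rot": [0,0,0],"grip": 0.0},{"dp": [0,0,-0.002],"rot": [0,0,0],"grip": 0.0},{"dp": [0,0,0],"rot": [0,0,0],"grip": 0.0}]'

```text
clock: 20.0
tcp_pos: [0.5458, -0.0138, 0.1052]
orientation: [-3.133, 0.228, -0.004]
contact_force: [0.5, -0.1, -0.9]
grip_width: 0.004
```

```bash
python3 st.py
```

```text
20.0 [ 0.5458 -0.0138  0.1052] heading -0.1451 zaxis [ 2.8e-03  6.0e-04 -1.0e+00] F [ 0.5 -0.1 -0.9] M [-0.02  0.01  0.02] w 0.004
```

Emit:
send_rows --motion '[{"dp": [0.0025,-0.0003,0],"rot": [0.004,0.033,0],"grip": 0.0},{"dp": [0.0035,-0.0005,0],"rot": [0.005,0.033,0],"grip": 0.0},{"dp": [0.0025,-0.0005,-0.0015],"rot": [0.005,0.03,0],"grip": 0.0},{"dp": [0,0,0],"rot": [0,0,0],"grip": 0.0}]'

```text
clock: 20.5
tcp_pos: [0.555, -0.0151, 0.1046]
orientation: [-3.122, 0.227, 0.149]
contact_force: [-1.0, 0.5, -1.2]
grip_width: 0.0039
```

```bash
python3 st.py
```

```text
20.5 [ 0.555  -0.0151  0.1046] heading -0.145 zaxis [-0.0939  0.0148 -0.9955] F [-1.   0.5 -1.2] M [-0.05 -0.11  0.  ] w 0.0039
```

Emit:
send_rows --motion '[{"dp": [0,0,-0.002],"rot": [0,0,0],"grip": 0.0},{"dp": [0,0,-0.002],"rot": [0,0,0],"grip": 0.0},{"dp": [0,0,0],"rot": [0,0,0],"grip": 0.0}]'

```text
clock: 20.88
tcp_pos: [0.5559, -0.015, 0.1031]
orientation: [-3.123, 0.227, 0.142]
contact_force: [-0.4, 0.2, -1.5]
grip_width: 0.0038
```

```bash
python3 st.py
```

```text
20.88 [ 0.5559 -0.015   0.1031] heading -0.1449 zaxis [-0.0897  0.0136 -0.9959] F [-0.4  0.2 -1.5] M [-0.01 -0.09 -0.02] w 0.0038
```

Emit:
send_rows --motion '[{"dp": [0,0,-0.002],"rot": [0,0,0],"grip": 0.0},{"dp": [0,0,-0.001],"rot": [0,0,0],"grip": 0.0}]'

```text
clock: 21.12
tcp_pos: [0.5568, -0.0151, 0.1027]
orientation: [-3.124, 0.227, 0.137]
contact_force: [-2.5, -0.3, 8.8]
grip_width: 0.0042
```

```bash
python3 st.py
```

```text
21.12 [ 0.5568 -0.0151  0.1027] heading -0.1451 zaxis [-0.0866  0.0123 -0.9962] F [-2.5 -0.3  8.8] M [-0.09  1.02 -0.02] w 0.0042
```

Emit:
send_rows --motion '[{"dp": [0,0,0.0005],"rot": [0,0,0],"grip": 0.008},{"dp": [0,0,0],"rot": [0,0,0],"grip": 0.02},{"dp": [0,0,0],"rot": [0,0,0],"grip": 0.034},{"dp": [0,0,0],"rot": [0,0,0],"grip": 0.034},{"dp": [0,0,0],"rot": [0,0,0],"grip": 0.034},{"dp": [0,0,0],"rot": [0,0,0],"grip": 0.034}]'

```text
clock: 21.88
tcp_pos: [0.5562, -0.015, 0.1025]
orientation: [-3.124, 0.226, 0.137]
contact_force: [0.3, -0.5, -0.4]
grip_width: 0.0339
```

```bash
python3 st.py;  python3 - <<'E'
from h import *
W=imaging.grab_frame('wrist'); S=imaging.grab_frame('scene')
cv2.imwrite('pics/d.png',np.hstack([cv2.resize(S['img'][130:290,180:340],(400,400),interpolation=cv2.INTER_CUBIC),cv2.resize(W['img'][60:360,106:406],(400,400))])[:,:,::-1])
m=cv2.inRange(hsv(W),(60,70,40),(88,255,255)); ys,xs=np.nonzero(m); print(len(xs))
for r in range(150,340,15): print(r,(xs[ys==r].min(),xs[ys==r].max()) if (ys==r).any() else None)
E
```

```text
21.88 [ 0.5562 -0.015   0.1025] heading -0.1447 zaxis [-0.0867  0.0123 -0.9962] F [ 0.3 -0.5 -0.4] M [-0.06 -0.06  0.04] w 0.0339
5405
150 (np.int64(255), np.int64(285))
165 (np.int64(255), np.int64(291))
180 (np.int64(255), np.int64(290))
195 (np.int64(255), np.int64(290))
210 (np.int64(255), np.int64(289))
225 (np.int64(255), np.int64(289))
240 (np.int64(255), np.int64(289))
255 (np.int64(257), np.int64(289))
270 (np.int64(260), np.int64(287))
285 (np.int64(263), np.int64(286))
300 (np.int64(266), np.int64(286))
315 (np.int64(270), np.int64(285))
330 None
```

Emit:
send_rows --motion '[{"dp": [0,0,0],"rot": [0,0,0],"grip": 0.055},{"dp": [0,0,0],"rot": [0,0,0],"grip": 0.055},{"dp": [0.002,0,0.012],"rot": [0,0,0],"grip": 0.055},{"dp": [0.003,0,0.02],"rot": [0,0,0],"grip": 0.055},{"dp": [0.003,0,0.03],"rot": [0,0,0],"grip": 0.055},{"dp": [0.003,0,0.05],"rot": [0,0,0],"grip": 0.055},{"dp": [0,0,0.05],"rot": [0,0,0],"grip": 0.055},{"dp": [0,0,0.02],"rot": [0,0,0],"grip": 0.055},{"dp": [0,0,0],"rot": [0,0,0],"grip": 0.055}]'

```text
clock: 23.1
tcp_pos: [0.5676, -0.0143, 0.2955]
orientation: [-3.124, 0.225, 0.131]
contact_force: [0.2, 0.6, -0.4]
grip_width: 0.055
```

```bash
python3 st.py;  python3 - <<'E'
from h import *
W=imaging.grab_frame('wrist'); S=imaging.grab_frame('scene')
cv2.imwrite('pics/e.png',np.hstack([cv2.resize(S['img'][110:290,190:370],(400,400),interpolation=cv2.INTER_CUBIC),cv2.resize(W['img'][0:300,106:406],(400,400))])[:,:,::-1])
E
```

```text
23.1 [ 0.5676 -0.0143  0.2955] heading -0.1436 zaxis [-0.083   0.013  -0.9965] F [ 0.2  0.6 -0.4] M [-0.03 -0.07 -0.03] w 0.055
```

View pics/e.png

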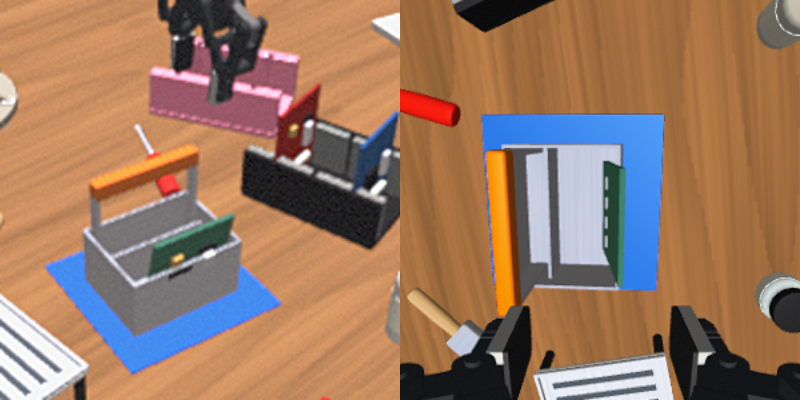

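```bash
python3 - <<'E'
from h import *
from scipy.optimize import least_squares
S=imaging.grab_frame('scene'); W=imaging.grab_frame('wrist')
c,s=np.cos(-.147),np.sin(-.147); R=np.array([[c,-s,0],[s,c,0],[0,0,1]]); O=np.array([.5116,-.009,.003])
# full top-edge triangulation: solve tub-frame top-edge centre x,y,z and yaw from green-mask extremes in both views
a=np.array([[233,216],[153,247]])*180/400+[190,110]
b=np.array([[603,161],[603,161]])
b=(np.array([[622,166],[622,286]])-[400,0])*300/400+[106,0]
def ends(p):
    d=np.array([-np.sin(p[3]),np.cos(p[3]),0])*.05
    return (np.array([p[:3]+d,p[:3]-d]))@R.T+O
f=lambda p: np.r_[(proj(S,ends(p))-a).ravel(),(proj(W,ends(p))-b).ravel()]
r=least_squares(f,[.05,0,.12,0]); print('top edge centre in tub',r.x.round(4),'res px',r.fun.round(1))
for zz in(.004,.014,.024): print(zz,'lean',np.arccos(min(1,(r.x[2]-zz)/.12)).round(3))
E
```

```text
top edge centre in tub [0.0575 0.0013 0.1172 0.0142] res px [-1.5 -1.1 -0.6 -0.2  0.7  0.5  0.2 -1.2]
0.004 lean 0.338
0.014 lean 0.536
0.024 lean 0.682
```

```bash
python3 -c "
from bench import hand_in; print(hand_in())"; python3 st.py
```

```text
the job is handed in; nothing more can be done
None
the job is handed in; nothing more can be done
```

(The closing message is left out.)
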